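# Tongs: one washer tablet over the soak pail

### The arm

A 6-joint arm with a two-finger parallel gripper is mounted at the origin on the work surface. World frame = base frame: x ahead of the robot, y to its left, z up, the work surface at z = 0. Lengths are in mm, angles in rad, forces in N, time in s.
With the tool pointing down it reaches from about 275 to 750 mm from the base axis. Payload 10.2 kg.
Tool frame: the origin (TCP) lies at the centre of the arm's flange, where the gripper is bolted on; the fingertips stand 173 mm ahead of it and the grasp point (between the pads) lies 155 mm ahead of it; z points along the fingers, y is the line along which they close (so a half turn about z gives the same grasp; the last joint's range is limited). The gripper opens to 85 mm and grips with 20 to 120 N. Pads are 22 mm wide; open, the fingers measure 114 mm over their backs; the gripper's body (76 mm by 85 mm) begins 54 mm behind the grasp point. The pads swing forward as they close: fully open they stand 13 mm farther back than shut.
Start: joints at [0.979, 0.313, 1.498, -0, 1.331, -0.223], TCP at [189.274, 489.702, 404.694] pointing down, gripper open.
Joint ranges: [-2.94, 2.94], [-0.97, 2.17], [0.19, 2.56], [-1.23, 4.37], [0.02, 3.11], [-2.88, 2.88]. Speed limits (rad/s): [2.39, 2.39, 3.01, 3.14, 3.14, 3.14].

### API

Orientations are given as a unit quaternion [w, x, y, z].
In Python, from rig import ctrl gives the robot as it stands.
- The arm moves only by the shell command python3 steer.py 'ROWS' [OPENING] [FORCE]. ROWS is a JSON list of rows, 1 to 8 of them, each of 6 numbers: dx, dy, dz in mm, then a rotation vector rx, ry, rz in rad; each row is the pose to reach, as a shift and turn from the pose commanded when the command began, along the tool's axes at that moment; what a row does not reach only later rows make up. A row lasts 1/10 s, in which the tool goes at most 50 mm and 0.15 rad, less where a joint would pass 70% of its speed; a pose out of reach is approached as far as the arm can. OPENING is the opening from 0.0 (shut) to 1.0 (fully open), set as the command begins (- or left out keeps the last). The fingers move at their own pace and stop on an object; FORCE is the grip in N (left out, the last holds). Time passes only in rows, so rows that do not move let the fingers close. It prints the time, the measured TCP pose, the force, the opening and the grip force at its end.
- ctrl.sense(): the state, without advancing time (a new reading comes with each control period).
- ctrl.capture(name): name is "side" or "top"; returns the picture (400x640x3 uint8, red, green, blue); there is no depth.
- ctrl.calibration(name): a dict with "fx", "fy", "cx", "cy" (pixels), "position" and "attitude" of the camera in the world. Camera axes: x right, y down, z forward; pixel columns grow to the right and rows downward; lengths in mm; the calibration is good to about 2 mm. A picture is of the moment at which its call begins. calibration takes no time and is no camera call.
- ctrl.finish_job(): hands the job in; it is judged then, once.
The state is a dict: "time_s": time; "joints": joint angles; "dq": joint speeds; "tau": joint torques, N m; "eef_pos": TCP position; "ee_rot": TCP orientation; "force": force on the tool from outside, world axes, zero at the start; "wrist_torque": the same for the moment, N m; "grip_width": opening from 0.0 (shut) to 1.0 (fully open); "grip_force": force on a finger pad.
Only numpy, scipy, OpenCV 4.12 (cv2) and the standard library are available. Lean on these libraries where they do the work, as an engineer would, in place of code of your own. Each camera call takes 0.05 s, during which the arm holds its last target. There are 200 camera calls.

### The job

On the laundry counter, lift the clear cover off the tablet tray, set it flat on the counter beside the tray and let go of it. Then pick up the spring tongs, take one tablet out of the tray with them, and finish while still holding it in the tongs, steady over the middle of the steel pail's mouth and clear above the rim. Never touch the tablets with the gripper itself, leave the other tablet in the tray, and do not shift the pail or disturb the other things on the counter.

Things in the scene. Friction and masses are not known exactly. Their poses are not given: they have to be found in the camera images.
- tray: shallow steel tray, fixed to the counter, 106 (own x) x 172 (own y) mm, floor 5 mm above the counter, lip 8 mm high and 4 mm thick. Origin: centre of its underside, on the counter; z up.
- cover: clear plastic cover (upside-down box) standing inside the tray's lip over the tablets, 88 (own x) x 154 (own y) x 50 mm high, 0.2 kg. On top a grey bar handle along own x: 62 mm long, 12 mm wide (own y), 12 mm thick, on two posts; bar centre 78 mm above the cover's lower edge, 22 mm free below it. Origin: centre of the lower edge plane; z up.
- tablet_a: round white pressed tablet lying flat on the tray, 36 mm diameter, 20 mm thick, about 30 g. Origin: centre of its underside. At the start about 36 mm from the tray's centre on the tray's +y side.
- tablet_b: the same kind of tablet, on the tray's -y side.
- tongs: sprung steel tongs, 245 mm long, 110 g, lying on edge so the arms close in the horizontal plane. Origin: underside, on the centre line; +x to the tips (end +119 mm), hinge end -125 mm; z up. Black flat hand grips, x = -65 to +28 mm, 4 to 22 mm high. Grip from above across both at x = -15 mm (balance point): 45 mm over the outside when open, 32 mm closed on a tablet, 15 mm when tips meet.
- tong_left: left (+y) arm of the tongs; origin on its hinge at x = -115, y = +8, z = 13 mm of the tongs' frame; yaw 0 relative to the tongs when fully open, about -0.065 rad when closed on a tablet. Springs hold both arms open: squeezing at the hand grips takes 5 N to start, 7 N when closed on a tablet; 20 to 40 N of grip holds a tablet firmly.
- tong_right: right (-y) arm, mirror image of the left; the arms are linked and move equally, so the centre line stays midway. The outer faces of the two hand grips are parallel when squeezed to about 39 mm (tips then about 52 mm apart): the tongs sit most steadily in the fingers there, and the tips still straddle a tablet. Fully open each face tapers 0.025 rad, wider to the tips.
- tip_left (a point): centre of the inner face of the left arm's scoop-shaped tip, 26 mm high and 38 mm long along the arm, shallow hollow facing the other tip; about x = +100, z = 13 mm in the tongs' frame; the two tips are about 64 mm apart when open.
- tip_right (a point): the same point on the right arm.
- pail: round open steel pail standing on the counter, 150 mm high, 180 mm across at the rim and 140 mm at the foot, 0.7 kg, with its wire bail folded down on its far side (own +x, reaches 102 mm from the axis, 65 to 130 mm up). Origin: centre of its underside; z up.
- pail_mouth (a point): centre of the pail's mouth, at rim height, 150 mm above the counter.
- dosing_cup: bystander: white plastic dosing cup, 70 mm across, 60 mm high; origin: centre of the underside.
- stain_jar: bystander: white jar, 68 mm across, 90 mm high; origin: centre of the underside.
- scrub_brush: bystander: wooden scrubbing brush lying bristles down, 120 x 45 mm, 38 mm high; origin: centre of its underside.
- clothes_peg: bystander: wooden clothes peg, 72 mm long, 12 mm high, lying near the robot; origin: centre of its underside.
- softener: bystander: white bottle, 80 mm across, 200 mm high; origin: centre of the underside.
- spray_bottle: bystander: clear spray bottle, 72 mm across, 190 mm high; origin: centre of the underside.

How it is judged:
By the outcome, as a careful person would: the job done as asked, in the order asked, and still so for the second after the job is handed in, while the arm keeps its last pose, push and grip.
It also fails if it takes over 58 s, if anything falls off the work surface, if the arm or the gripper's body presses on something with over 40 N, if the wrist force passes 120 N, or if a joint passes its speed limit or range.

## Working session

There is one attempt and no reset: what is moved stays moved. The work goes in short steps, Python scripts to look and compute and a shell command to move; the robot and the scene stay as the last step left them, time stands still between calls to the robot, and variables do not carry over. Pictures are saved under pics/ and viewed, at most 10 in all, crops included, and the job is handed in when it is done.

```bash
ls; mkdir -p pics; python3 - <<'E'
from rig import ctrl
import cv2
for n in("top","side"):
    cv2.imwrite(f"pics/{n}0.png",ctrl.capture(n)[:,:,::-1]); print(ctrl.calibration(n))
print(ctrl.sense())
E
```

```text
pics
rig.py
steer.py
{'fx': 379.34355503286787, 'fy': 379.34355503286787, 'cx': 322.7576830722841, 'cy': 202.43616805916133, 'position': array([ 3.32971593e+02, -2.71151692e-01,  1.30235140e+03]), 'attitude': array([ 0.07457603, -0.68210848,  0.72313247, -0.07903087])}
{'fx': 465.3936686976688, 'fy': 465.3936686976688, 'cx': 324.807747298112, 'cy': 208.64696548400107, 'position': array([  54.22659279, -951.52387525, 1176.64937544]), 'attitude': array([-0.37196769,  0.89871911, -0.21204158,  0.09477534])}
{'time_s': 0.1, 'joints': array([ 9.78604406e-01,  3.13418027e-01,  1.49834088e+00, -4.89545669e-05,
        1.33101465e+00, -2.23392647e-01]), 'dq': array([-6.45459030e-04, -1.38887844e-03, -9.93154936e-04,  2.21727470e-05,
       -4.99455552e-04,  1.13698128e-03]), 'tau': array([ 2.85122856e-03, -4.12900186e+01, -2.60144877e+01, -2.12904747e-04,
        3.01062879e-03,  6.22092116e-06]), 'eef_pos': array([189.25665134, 489.67263215, 404.18753167]), 'ee_rot': array([-2.12338798e-04,  1.83350622e-01,  9.83047405e-01, -5.51460673e-04]), 'force': array([-0.82938773, -0.88034928,  0.64304909]), 'wrist_torque': array([-0.03518923,  0.01143417,  0.02454978]), 'grip_force': 0.0, 'grip_width': 0.9989249632034944}
```

View pics/top0.png

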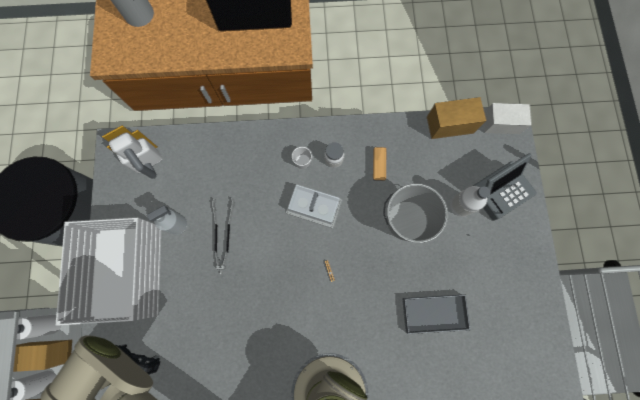

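View pics/side0.png

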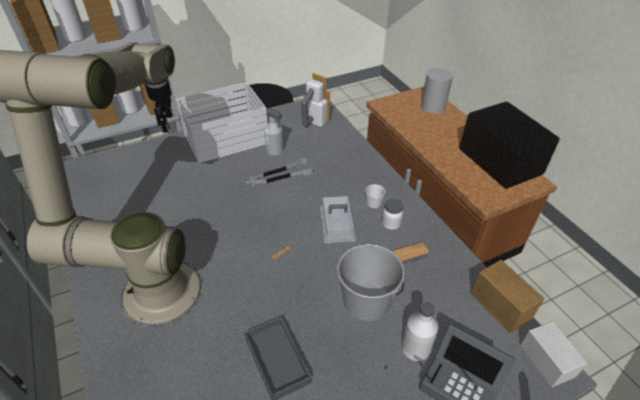

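Top: tray and cover near (314,205), tongs (220,235) with the hinge at the bottom, pail (416,213), peg (328,271). Side: tray (338,220), tongs (280,173), pail (369,280). Next I'll build the helpers and measure on zoomed crops.

```bash
cat > h.py <<'E'
import numpy as np, cv2
from scipy.spatial.transform import Rotation as R
from rig import ctrl
def cam(n):
    c=ctrl.calibration(n); q=c["attitude"]; return c,R.from_quat([q[1],q[2],q[3],q[0]]).as_matrix()
def ray(n,u,v):
    c,M=cam(n); return c["position"],M@np.array([(u-c["cx"])/c["fx"],(v-c["cy"])/c["fy"],1])
def plane(n,u,v,z):
    p,d=ray(n,u,v); return p+d*(z-p[2])/d[2]
def proj(n,P):
    c,M=cam(n); q=M.T@(np.asarray(P,float)-c["position"]); return np.array([c["fx"]*q[0]/q[2]+c["cx"],c["fy"]*q[1]/q[2]+c["cy"]])
def tri(u1,v1,u2,v2):  # top, side
    A=[];b=[]
    for n,u,v in(("top",u1,v1),("side",u2,v2)):
        p,d=ray(n,u,v); d/=np.linalg.norm(d); K=np.eye(3)-np.outer(d,d); A.append(K); b.append(K@p)
    return np.linalg.solve(sum(A),sum(b))
def tool(target,yaw_y=None):
    """rows needed: shift in tool axes to world TCP target; turn about tool z so tool y lies along world yaw_y"""
    s=ctrl.sense(); q=s["ee_rot"]; M=R.from_quat([q[1],q[2],q[3],q[0]]).as_matrix()
    d=M.T@(np.asarray(target)-s["eef_pos"]); r=None
    if yaw_y is not None:
        y=np.arctan2(M[1,1],M[0,1]); r=-((yaw_y-y+np.pi/2)%np.pi-np.pi/2)
    return d.round(1),r,"tilt z",M[:,2].round(3)
E
python3 - <<'E'
from h import *
t=cv2.imread("pics/top0.png"); s=cv2.imread("pics/side0.png")
def crop(im,x,y,w,h,k): return cv2.resize(im[y:y+h,x:x+w],None,fx=k,fy=k,interpolation=cv2.INTER_CUBIC)
a=crop(t,200,180,150,100,5); cv2.imwrite("pics/tcrop.png",a)   # 750x500
b=crop(s,240,150,130,100,6); cv2.imwrite("pics/scrop.png",b)
E
```

```text
(no output)
```

View pics/tcrop.png

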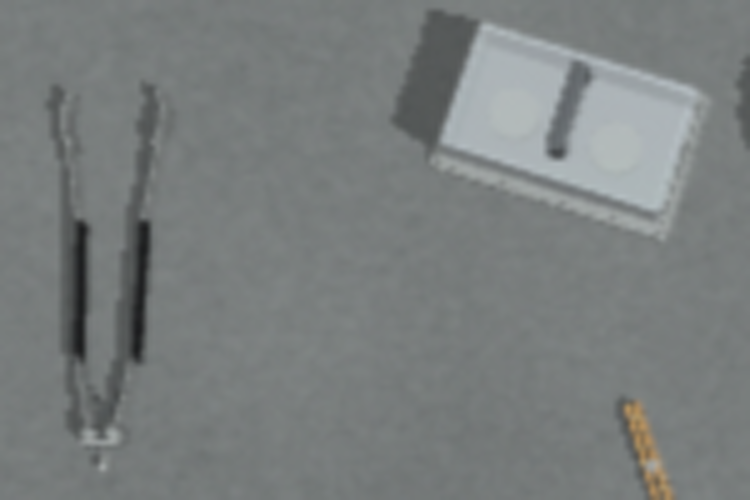

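View pics/scrop.png

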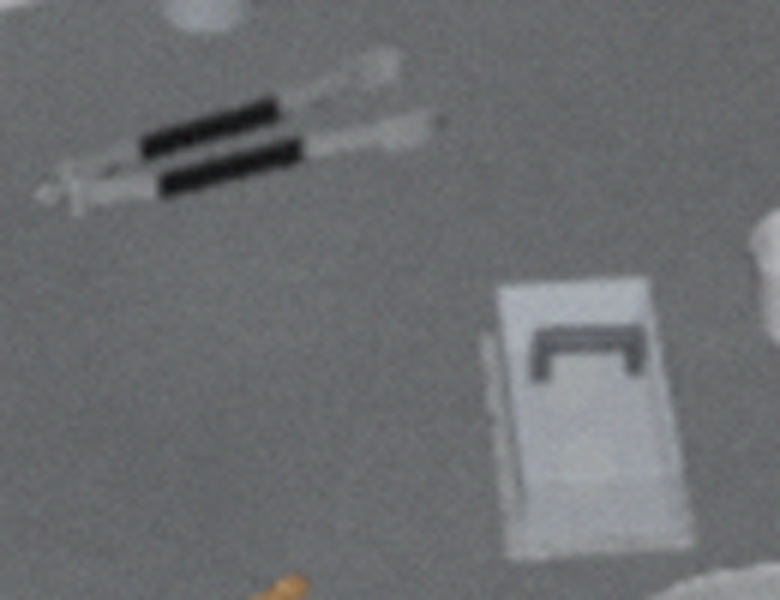

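Top crop: handle from full-image (315.8,194) to (311.4,210.4), tablets near (303,202) and (323,209). The black grips run about (216,224)–(215.5,251) and (229,224)–(227.5,252), with the hinge at (220,268). The side crop shows the same layout, handle bar top around (338,205).

```bash
python3 - <<'E'
from h import *
t=cv2.imread("pics/top0.png").astype(int); s=cv2.imread("pics/side0.png").astype(int)
def comps(im,x,y,w,h,th,mn=15):
    g=im[y:y+h,x:x+w].sum(2)/3
    n,l,st,ce=cv2.connectedComponentsWithStats((g<th).astype(np.uint8))
    out=[]
    for i in range(1,n):
        if st[i,4]>=mn:
            ys,xs=np.where(l==i); r=cv2.minAreaRect(np.c_[xs,ys].astype(np.float32)); p=cv2.boxPoints(r)+[x,y]
            e=sorted([(np.linalg.norm(p[j]-p[(j+1)%4]),j) for j in range(4)])[:2]
            ends=[(p[j]+p[(j+1)%4])/2 for _,j in e]
            out.append((st[i,4],ce[i]+[x,y],ends))
    return out
print("grips top")
for a,c,e in comps(t,205,215,35,45,50):
    print(a,c,plane("top",*c,20),[plane("top",*q,22).round(1) for q in e])
print("grips side")
for a,c,e in comps(s,255,158,40,30,50): print(a,c.round(1),plane("side",*c,13).round(1),[plane("side",*q,13).round(1) for q in e])
print("handle top")
for a,c,e in comps(t,305,190,16,24,125): 
    print(a,c,plane("top",*c,88).round(1),[plane("top",*q,89).round(1) for q in e])
for q in [(315.7,194),(311.5,210.3)]: print("hand",plane("top",*q,89).round(1))
print("handle side bar",[plane("side",240+a/6,150+b/6,83).round(1) for a,b in((535,340),(645,340),(590,340))])
cs=[(482,22),(708,97),(660,214),(440,150)]; P=[plane("top",200+a/5,180+b/5,55) for a,b in cs]; 
print("cover top corners",np.round(P,1),np.mean(P,0),np.linalg.norm(P[0]-P[1]),np.linalg.norm(P[1]-P[2]))
for a,b in((515,112),(616,147)): print("tablet",plane("top",200+a/5,180+b/5,25).round(1))
cs=[(57,90),(150,90),(100,437),(100,465)]; print("tips, hinge",[plane("top",200+a/5,180+b/5,22).round(1) for a,b in cs])
# pail rim
print("pail rim pts",[plane("top",u,v,150).round(1) for u,v in((385.5,213),(447,213),(416,185),(416,242))])
for u,v in ((302,156),(335,154),(379,163),(328,271),(475,199)): print(plane("top",u,v,40).round(0))
E
```

```text
grips top
48 [215.54166667 238.41666667] [512.68876692 353.47921587  20.        ] [array([558.4, 353.2,  22. ]), array([473.3, 353. ,  22. ])]
39 [227.74358974 237.        ] [515.10484438 312.15073312  20.        ] [array([467.7, 314.8,  22. ]), array([555.9, 308.9,  22. ])]
grips side
71 [274.5 171. ] [514.3 353.8  13. ] [array([558.9, 352.7,  13. ]), array([470.6, 355.1,  13. ])]
72 [278.1 177.6] [512.  312.4  13. ] [array([556.2, 308.5,  13. ]), array([467.6, 315.9,  13. ])]
handle top
67 [313.11940299 201.49253731] [606.2  15.5  88. ] [array([574.4,  26.1,  89. ]), array([636.2,   3.8,  89. ])]
hand [630.7   5.7  89. ]
hand [576.9  22.3  89. ]
handle side bar [array([580.3,  24.8,  83. ]), array([635.5,  -2.2,  83. ]), array([607.9,  11.3,  83. ])]
cover top corners [[676.5  69.6  55. ]
 [615.3 -80.4  55. ]
 [537.4 -43.   55. ]
 [589.4 101.5  55. ]] [604.63213387  11.93489497  55.        ] 161.9806077479258 86.37724467191664
tablet [619.2  51.3  25. ]
tablet [590.6 -16.8  25. ]
tips, hinge [array([654. , 367.6,  22. ]), array([650.3, 303.3,  22. ]), array([414.5, 337.8,  22. ]), array([396.1, 337.8,  22. ])]
pail rim pts [array([ 542.8, -206.8,  150. ]), array([ 531.7, -396.7,  150. ]), array([ 626.4, -310.9,  150. ]), array([ 448., -291.,  150.])]
[782.  46.  40.]
[783. -70.  40.]
[ 741. -221.   40.]
[381. -20.  40.]
[ 593. -536.   40.]
```

```bash
python3 - <<'E'
from h import *
im=cv2.imread("pics/top0.png"); cr=cv2.resize(im[125:255,280:460],None,fx=4.4,fy=4.4,interpolation=cv2.INTER_CUBIC); cv2.imwrite("pics/pail.png",cr)
E
```

```text
(no output)
```

View pics/pail.png

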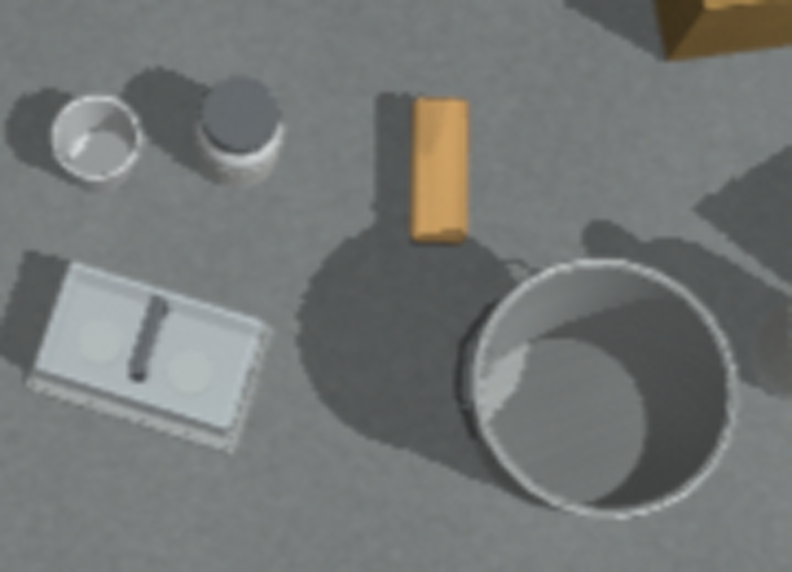

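The pail rim in the crop spans 474–738 by 258–518. That puts its centre at full-image (417.7,213.2), or about (537,-306) at z=150, and its 182 mm width matches the 180 given. The handle centre is about (606,14) along world angle −21°, and the tool's y axis is already across it. I'll move above the handle first.

```bash
python3 steer.py '[[-20,-10,0,0,0,0],[-55,-29,0,0,0,0],[-95,-50,0,0,0,0],[-135,-71,0,0,0,0],[-175,-92,0,0,0,0],[-215,-113,0,0,0,0],[-255,-134,0,0,0,0],[-295,-155,0,0,0,0]]' 1.0 40
python3 steer.py '[[-40,-21,10,0,0,0],[-80,-42,30,0,0,0],[-120,-63,50,0,0,0],[-160,-84,70,0,0,0],[-200,-105,85,0,0,0],[-235,-123,95,0,0,0],[-258,-135,100,0,0,0],[-265,-139,100,0,0,0]]'
python3 - <<'E'
from h import *
s=ctrl.sense(); print(s["eef_pos"],tool([606,14,240],1.204))
E
```

```text
time_s: 0.9
eef_pos: [409.4, 237.1, 404.6]
ee_rot: [-0.0, 0.183, 0.983, -0.0]
force: [0.3, 1.3, 0.4]
grip_width: 1.002
grip_force: 0.0
time_s: 1.7
eef_pos: [606.6, 11.5, 303.1]
ee_rot: [-0.001, 0.184, 0.983, -0.0]
force: [-0.4, -0.3, -0.9]
grip_width: 1.003
grip_force: 0.0
[606.55448832  11.5316562  303.11703259] (array([ 1.3,  2.1, 63.1]), np.float64(-0.004311338389079822), 'tilt z', array([-0.002,  0.   , -1.   ]))
```

```bash
python3 steer.py '[[1,2,15,0,0,0],[1,2,30,0,0,0],[1,2,42,0,0,0],[1,2,52,0,0,0],[1,2,59,0,0,0],[1,2,62,0,0,0],[1,2,62,0,0,0]]' 
python3 steer.py '[[0,0,0,0,0,0],[0,0,0,0,0,0],[0,0,0,0,0,0],[0,0,0,0,0,0],[0,0,0,0,0,0],[0,0,0,0,0,0],[0,0,0,0,0,0],[0,0,0,0,0,0]]' 0.0 40
python3 steer.py '[[0,0,0,0,0,0],[0,0,-5,0,0,0],[0,0,-12,0,0,0],[0,0,-20,0,0,0],[0,0,-30,0,0,0],[0,0,-42,0,0,0],[0,0,-54,0,0,0],[0,0,-60,0,0,0]]'
python3 - <<'E'
from h import *
cv2.imwrite("pics/t1.png",cv2.resize(ctrl.capture("side")[140:300,230:430,::-1],None,fx=3.5,fy=3.5))
E
```

```text
time_s: 2.4
eef_pos: [605.4, 15.9, 242.6]
ee_rot: [-0.0, 0.183, 0.983, -0.0]
force: [-0.5, 0.2, 0.2]
grip_width: 1.0
grip_force: 0.0
time_s: 3.2
eef_pos: [605.5, 15.9, 243.0]
ee_rot: [0.0, 0.183, 0.983, 0.0]
force: [0.1, -0.1, 2.2]
grip_width: 0.131
grip_force: 39.7
time_s: 4.0
eef_pos: [605.6, 15.8, 304.5]
ee_rot: [0.001, 0.183, 0.983, 0.0]
force: [-0.7, -0.9, -2.2]
grip_width: 0.126
grip_force: 39.1
```

View pics/t1.png

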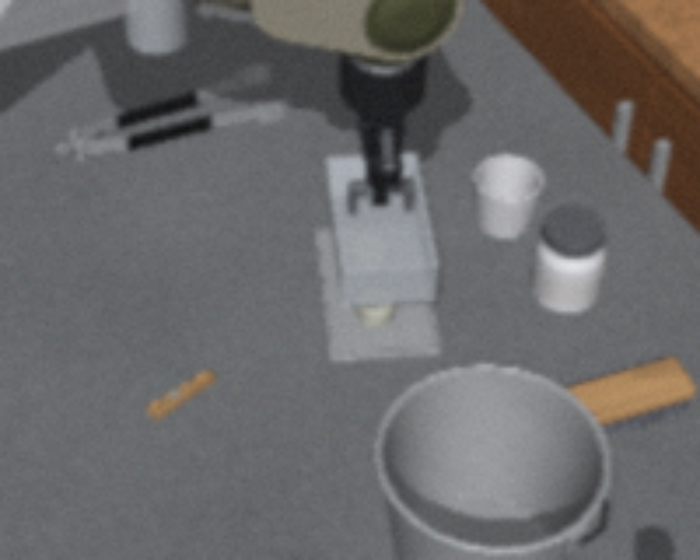

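The cover is up and level in the gripper, with a tablet still on the tray at (376,312). Next I carry it about 182 mm along its own +y and set it down.

```bash
python3 steer.py '[[0,10,0,0,0,0],[0,35,0,0,0,0],[0,65,0,0,0,0],[0,95,0,0,0,0],[0,125,0,0,0,0],[0,153,0,0,0,0],[0,173,0,0,0,0],[0,182,0,0,0,0]]'
python3 steer.py '[[0,0,0,0,0,0],[0,0,12,0,0,0],[0,0,26,0,0,0],[0,0,40,0,0,0],[0,0,50,0,0,0],[0,0,57,0,0,0],[0,0,61,0,0,0],[0,0,61,0,0,0]]'
python3 steer.py '[[0,0,1,0,0,0],[0,0,2,0,0,0],[0,0,3,0,0,0],[0,0,4,0,0,0],[0,0,4.5,0,0,0],[0,0,5,0,0,0],[0,0,5,0,0,0],[0,0,5,0,0,0]]'
```

```text
time_s: 4.85
eef_pos: [671.1, 187.9, 301.5]
ee_rot: [-0.001, 0.182, 0.983, -0.0]
force: [0.3, 0.1, -2.7]
grip_width: 0.131
grip_force: 39.2
time_s: 5.65
eef_pos: [671.0, 185.5, 241.2]
ee_rot: [-0.0, 0.183, 0.983, -0.0]
force: [1.1, 0.3, -2.1]
grip_width: 0.131
grip_force: 39.1
time_s: 6.45
eef_pos: [671.0, 185.6, 238.0]
ee_rot: [0.0, 0.183, 0.983, 0.0]
force: [-4.7, -0.6, 6.2]
grip_width: 0.13
grip_force: 40.3
```

```bash
python3 steer.py '[[0,0,-1,0,0,0],[0,0,-1,0,0,0],[0,0,-1,0,0,0],[0,0,-1,0,0,0],[0,0,-1,0,0,0],[0,0,-1,0,0,0]]' 1.0
python3 steer.py '[[0,0,-10,0,0,0],[0,0,-25,0,0,0],[0,0,-45,0,0,0],[0,0,-65,0,0,0],[0,0,-85,0,0,0],[0,0,-100,0,0,0],[0,0,-105,0,0,0]]'
python3 - <<'E'
from h import *
print(tool([517,333,280],1.526))
E
```

```text
time_s: 7.05
eef_pos: [671.1, 185.6, 237.6]
ee_rot: [-0.0, 0.183, 0.983, -0.0]
force: [0.8, 1.2, 0.1]
grip_width: 0.997
grip_force: 0.0
time_s: 7.75
eef_pos: [671.0, 185.6, 346.1]
ee_rot: [0.002, 0.183, 0.983, 0.001]
force: [0.3, 0.1, 0.5]
grip_width: 1.002
grip_force: 0.0
(array([197.1,  81.9,  65.5]), np.float64(-0.3239603272837206), 'tilt z', array([ 0.005,  0.   , -1.   ]))
```

```bash
python3 steer.py '[[15,6,0,0,0,-0.04],[45,19,10,0,0,-0.09],[80,33,20,0,0,-0.15],[115,48,32,0,0,-0.2],[150,62,45,0,0,-0.25],[180,75,55,0,0,-0.3],[195,81,63,0,0,-0.324],[197,82,65,0,0,-0.324]]'
python3 - <<'E'
from h import *
print(tool([517,333,180],1.526))
t=ctrl.capture("top")[:,:,::-1]; s=ctrl.capture("side")[:,:,::-1]
a=cv2.resize(t[150:280,200:350],None,fx=5.2,fy=4.6)[:598,:]; cv2.imwrite("pics/t2.png",a)
cv2.imwrite("pics/t2full.png",t); cv2.imwrite("pics/s2full.png",s)
g=s.astype(int).mean(2)
E
```

```text
time_s: 8.55
eef_pos: [515.9, 334.0, 277.2]
ee_rot: [-0.001, 0.022, 1.0, -0.0]
force: [0.2, -0.1, -0.2]
grip_width: 0.997
grip_force: 0.0
(array([-1.2, -0.9, 97.2]), np.float64(0.0017894510653406748), 'tilt z', array([-0.001, -0.   , -1.   ]))
```

View pics/s2full.png

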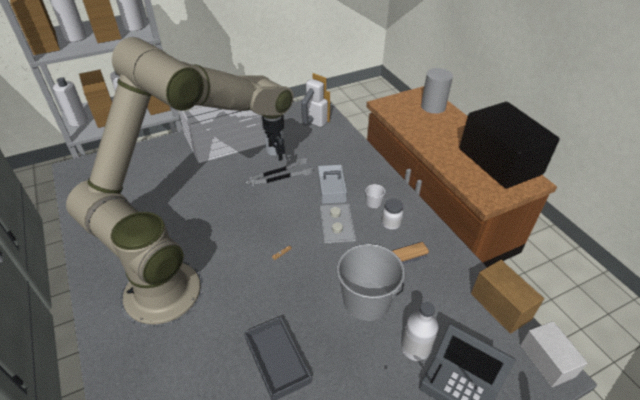

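The cover stands flat beside the tray, and both tablets are in the tray at (336,211) and (338,228). Now down over the tongs' grips.

```bash
python3 steer.py '[[-1,-1,15,0,0,0],[-1,-1,35,0,0,0],[-1,-1,55,0,0,0],[-1,-1,75,0,0,0],[-1,-1,90,0,0,0],[-1,-1,98,0,0,0],[-1,-1,100,0,0,0],[-1,-1,100,0,0,0]]'
python3 steer.py '[[0,0,0,0,0,0],[0,0,0,0,0,0],[0,0,0,0,0,0],[0,0,0,0,0,0],[0,0,0,0,0,0],[0,0,0,0,0,0],[0,0,0,0,0,0],[0,0,0,0,0,0]]' 0.46 30
```

```text
time_s: 9.45
eef_pos: [518.2, 331.9, 178.1]
ee_rot: [0.0, 0.023, 1.0, 0.0]
force: [0.1, -0.9, 0.2]
grip_width: 0.999
grip_force: 0.0
time_s: 10.25
eef_pos: [518.1, 332.3, 178.9]
ee_rot: [0.001, 0.022, 1.0, 0.0]
force: [-1.1, 0.9, 6.7]
grip_width: 0.465
grip_force: 8.0
```

```bash
python3 steer.py '[[0,0,-2,0,0,0],[0,0,-6,0,0,0],[0,0,-14,0,0,0],[0,0,-26,0,0,0],[0,0,-42,0,0,0],[0,0,-62,0,0,0],[0,0,-80,0,0,0],[0,0,-90,0,0,0]]'
python3 steer.py '[[0,0,-10,0,0,0],[0,0,-25,0,0,0],[0,0,-35,0,0,0],[0,0,-40,0,0,0],[0,0,-40,0,0,0]]'
python3 - <<'E'
from h import *
t=ctrl.capture("top")[:,:,::-1]; s=ctrl.capture("side")[:,:,::-1]
print(ctrl.sense()["eef_pos"])
cv2.imwrite("pics/t3full.png",t); cv2.imwrite("pics/s3full.png",s)
a=cv2.resize(t[170:270,190:350],None,fx=4,fy=4); b=cv2.resize(s[100:220,230:390],None,fx=4,fy=4)
cv2.imwrite("pics/c3.png",np.vstack([a[:280],b[:320]]))
E
```

```text
time_s: 11.05
eef_pos: [517.9, 332.1, 270.2]
ee_rot: [0.001, 0.022, 1.0, 0.001]
force: [0.3, -0.0, -0.5]
grip_width: 0.458
grip_force: 5.8
time_s: 11.55
eef_pos: [517.8, 332.1, 308.1]
ee_rot: [0.0, 0.022, 1.0, 0.0]
force: [-0.2, 0.2, -1.1]
grip_width: 0.463
grip_force: 5.8
[517.72000289 331.98613145 307.06099296]
```

View pics/c3.png

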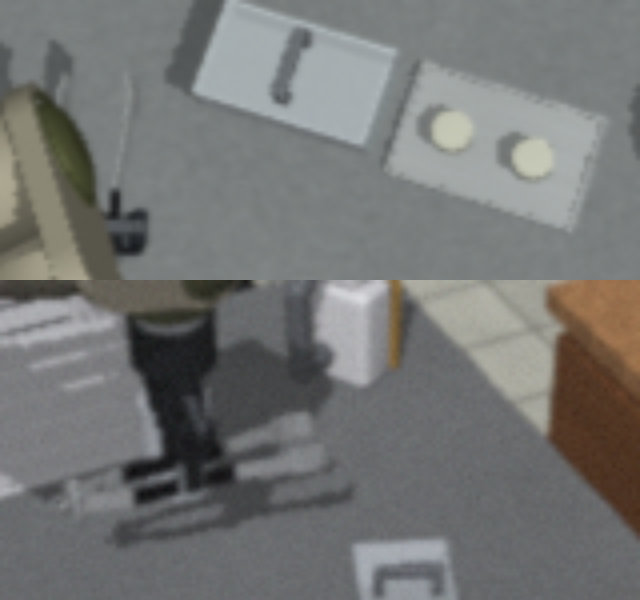

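The tongs are held level, tips toward +x. Top-view tips are at about (206.5,190) and (222.5,188.7), and the tablets at (303,202.7) and (323,209.5). Next I measure the tablets, the tray edges and the tip pitch.

```bash
python3 - <<'E'
from h import *
t=cv2.imread("pics/t3full.png").astype(int); s=cv2.imread("pics/s3full.png").astype(int)
def blobs(im,x,y,w,h,n):
    c=im[y:y+h,x:x+w]; m=((c[...,2]-c[...,0]>12)&(c.sum(2)>450)).astype(np.uint8)
    k,l,st,ce=cv2.connectedComponentsWithStats(m)
    for i in range(1,k):
        if st[i,4]>20: print(n,st[i,4],ce[i]+[x,y],plane(n,*(ce[i]+[x,y]),25 if n=="top" else 17).round(1))
blobs(t,290,185,60,50,"top"); blobs(s,315,195,45,50,"side")
print("tips L,R",tri(206.5,190,307.5,136),tri(222.5,188.7,312,145))
for x,y in ((420,60),(608,118),(573,230),(386,170)): print("traycorner",plane("top",190+x/4,170+y/4,8).round(1))
for x,y in ((236,0),(398,50),(365,147),(192,95)): print("covertop",plane("top",190+x/4,170+y/4,50).round(1))
print("pail",plane("top",417.7,213.2,150))
# expected tips: tcp + 115*fwd
q=ctrl.sense(); print("expect", q["eef_pos"]+np.array([115*np.cos(-.044),115*np.sin(-.044),-165]), proj("top",[633,359,140]),proj("top",[631,299,140]),proj("side",[633,359,142]),proj("side",[631,299,142]))
E
```

```text
top 66 [302.63636364 202.22727273] [619.9  52.5  25. ]
top 67 [322.91044776 209.08955224] [591.7 -15.9  25. ]
tips L,R [653.81278427 350.40374576 135.37275358] [653.70893225 302.84794927 126.81719923]
traycorner [687.5  77.2   8. ]
traycorner [625.5 -84.8   8. ]
traycorner [528.5 -47.8   8. ]
traycorner [590.5 110.9   8. ]
covertop [738.7 230.7  50. ]
covertop [686.   93.1  50. ]
covertop [602.9 124.2  50. ]
covertop [656.6 269.4  50. ]
pail [ 536.36043305 -306.1491441   150.        ]
expect [632.60870085 326.92776398 142.06099296] [203.37330114 195.81257637] [222.44994806 195.34838947] [301.15421418 134.83488861] [307.53241383 143.71755004]
```

```bash
python3 - <<'E'
from h import *
s=cv2.imread("pics/s3full.png").astype(int); s0=cv2.imread("pics/side0.png").astype(int)
d=(s-s0).mean(2)
np.set_printoptions(linewidth=250)
print("cols 288..317, rows 130..158"); print(d[130:158,288:318].round().astype(int))
P=ctrl.sense()["eef_pos"]; u=np.array([np.cos(-.044),np.sin(-.044),0]); n=np.array([-u[1],u[0],0]); z0=np.array([0,0,1])
for dz in(0,-8):
  for sd,nm in((1,"L"),(-1,"R")):
    for x,z in((119,26),(119,0),(81,26),(81,0)):
        Q=np.array([P[0],P[1],P[2]-178.5])+u*(x+15)+n*sd*29+z0*(z+dz*(x+15)/130); print(dz,nm,x,z,proj("side",Q).round(1))
E
```

```text
cols 288..317, rows 130..158
[[  2   3  -2  -9 -19 -35 -36 -38 -39 -42 -36 -38 -41 -41 -33 -37 -35 -35 -39 -41 -40 -34 -30 -20  -2   1   1  -1  -3  -2]
 [  2   1  -9 -23 -36 -44 -38 -41 -38 -41 -48 -36 -45 -44 -35 -40 -40 -37 -38 -38 -39 -32 -16  -5   0   2   3   0  -2   2]
 [  2 -11 -25 -34 -38 -34 -42 -40 -37 -33 -34 -37 -34 -33 -35 -26 -34 -25 -24 -30 -35 -23 -10  -1   2   4   3   0   0   1]
 [ -7 -20 -29 -36 -41 -42 -35 -47 -46 -37 -33 -37 -32 -10  -8   3   9   8  10  -6 -23 -12  -5   3   3  -2   3  -2   2   0]
 [ -7 -31 -36 -34 -35 -38 -44 -38 -39 -30 -18 -15   9  14   9  17  24  31  27   7 -11 -10  -1   3   1  -4   1  -5   3   2]
 [ -7 -30 -39 -34 -41 -35 -33 -38 -35 -15   2  11  10  27  22  17  24  30  20  15   5   3   1   0   1   1   2  -3   1  -5]
 [-22 -37 -41 -42 -35 -34 -22 -14  -4   5   8  10  12  25  18  25  26  29  28  24   6   1  -1  -4  -3   1   4   2   0   2]
 [-24 -29 -35 -31  -9  -6  -3   1   6  14   6   4  11  16  25  27  31  26  29  20   6   2   0  -3   5   3   6  -3   0  -5]
 [-15 -24 -10   1  13  10  12  19  16  16   7   6  11  16  16  18  18  26  18  10  10  
[... 2063 characters left out ...]
23 -19 -27 -22 -29 -30 -34 -36 -38 -30 -39 -25 -30 -26 -13 -11]
 [-40 -41 -35 -35 -41 -42 -37 -36 -34 -30 -29 -29 -27 -30 -27 -32 -28 -24 -34 -31 -19 -23 -28 -27 -19  -6  -8  -4 -12  -3]
 [-33 -44 -44 -39 -41 -36 -35 -46 -41 -37 -31 -26 -28 -30 -22 -25 -22 -13  -9  -9  -4  -1  -7  -7  -5   3  -1  -2   5  -3]]
0 L 119 26 [306.4 131.3]
0 L 119 0 [306.5 137. ]
0 L 81 26 [296.9 133.6]
0 L 81 0 [297.1 139.3]
0 R 119 26 [312.5 139.8]
0 R 119 0 [312.5 145.5]
0 R 81 26 [302.9 142.3]
0 R 81 0 [303. 148.]
-8 L 119 26 [306.4 133.1]
-8 L 119 0 [306.5 138.7]
-8 L 81 26 [296.9 135. ]
-8 L 81 0 [297.2 140.6]
-8 R 119 26 [312.5 141.7]
-8 R 119 0 [312.5 147.3]
-8 R 81 26 [302.9 143.6]
-8 R 81 0 [303.  149.3]
```

```bash
python3 - <<'E'
from h import *
s=cv2.imread("pics/s3full.png"); c=s[195:245,315:362].astype(int); m=((c[...,2]-c[...,0]>0)&(c.sum(2)>480)).astype(np.uint8)
k,l,st,ce=cv2.connectedComponentsWithStats(m)
for i in range(1,k):
    if st[i,4]>15: print(st[i],ce[i]+[315,195],plane("side",*(ce[i]+[315,195]),17))
A=np.array([619.7,51.5]); f=np.array([np.cos(-.366),np.sin(-.366)])
T=A-115*f; print(T,tool([T[0],T[1],300],1.205))
E
```

```text
[16 12  9 10 62] [335.0483871  210.87096774] [621.00716203  55.90099483  17.        ]
[18 28  9 10 62] [336.87096774 226.70967742] [591.17554793 -14.13144055  17.        ]
[512.31687034  92.65657255] (array([  -5.3, -239.3,    7.2]), np.float64(0.3209485214538075), 'tilt z', array([-0.001, -0.   , -1.   ]))
```

```bash
python3 steer.py '[[0,-8,0,0,0,0.03],[-1,-28,0,0,0,0.07],[-2,-55,0,0,0,0.12],[-2,-85,0,0,0,0.16],[-3,-115,0,0,0,0.2],[-4,-145,0,0,0,0.24],[-4,-175,0,0,0,0.28],[-5,-205,3,0,0,0.31]]'
python3 steer.py '[[-8,-18,4,0,0,0.011],[-10,-28,10,0,0,0.011],[-11,-32,20,0,0,0.011],[-11,-32,35,0,0,0.011],[-11,-32,45,0,0,0.011],[-11,-32,50,0,0,0.011],[-11,-32,50,0,0,0.011]]'
python3 - <<'E'
from h import *
f=np.array([np.cos(-.366),np.sin(-.366)]); T=np.array([620,52.5])-115*f
print(tool([*T,188.5],1.205))
t=ctrl.capture("top")[:,:,::-1]; s=ctrl.capture("side")[:,:,::-1]
a=cv2.resize(t[175:255,260:340],None,fx=5,fy=5); b=cv2.resize(s[175:255,270:350],None,fx=5,fy=5)
cv2.imwrite("pics/c4.png",np.hstack([a,b]))
E
```

```text
time_s: 12.45
eef_pos: [513.2, 125.4, 304.6]
ee_rot: [0.0, 0.178, 0.984, -0.0]
force: [-0.1, -0.6, 0.2]
grip_width: 0.462
grip_force: 5.8
time_s: 13.15
eef_pos: [512.7, 93.6, 254.0]
ee_rot: [-0.001, 0.182, 0.983, -0.0]
force: [-0.4, -0.0, -1.4]
grip_width: 0.46
grip_force: 5.8
(array([-0. ,  0.1, 65.5]), np.float64(0.0006048901002724261), 'tilt z', array([-0.001,  0.   , -1.   ]))
```

View pics/c4.png

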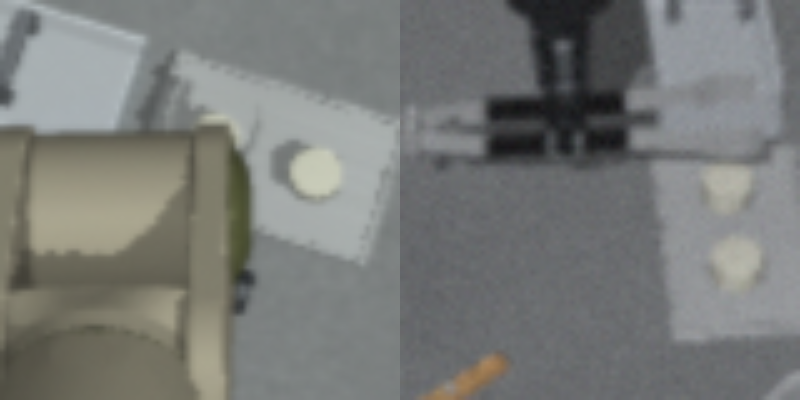

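Top view: the tips straddle the tablet, left tip around crop (170,90), right around (255,115), tablet near (218,125). In the side view they are level above the tray. I'll descend in stages, watching the force.

```bash
python3 - <<'E'
from h import *
P=ctrl.sense()["eef_pos"]; f=np.array([np.cos(-.366),np.sin(-.366)]); n=np.array([-f[1],f[0]])
for sd in(1,-1):
  for x in (81,119): print(sd,x,(proj("top",[*(P[:2]+f*(x+15)+n*sd*28),P[2]-178.5+26])-[260,175])*5,(proj("side",[*(P[:2]+f*(x+15)+n*sd*28),P[2]-178.5+13])-[270,175])*5+[400,0])
E
python3 steer.py '[[0,0,8,0,0,0],[0,0,20,0,0,0],[0,0,32,0,0,0],[0,0,40,0,0,0],[0,0,45,0,0,0],[0,0,47,0,0,0],[0,0,47,0,0,0]]'
```

```text
1 81 [157.15215128 124.16410349] [697.51284756  81.76011795]
1 119 [175.76201536  70.09680005] [752.28013644  78.43410713]
-1 81 [239.17855666 149.71567595] [706.65221213 138.18680477]
-1 119 [257.32400515  95.32601635] [762.78130464 134.66537737]
time_s: 13.95
eef_pos: [512.8, 93.2, 207.5]
ee_rot: [-0.0, 0.182, 0.983, -0.0]
force: [-0.3, -0.1, -1.6]
grip_width: 0.46
grip_force: 5.8
```

```bash
python3 steer.py '[[0,0,4,0,0,0],[0,0,8,0,0,0],[0,0,12,0,0,0],[0,0,15,0,0,0],[0,0,17,0,0,0],[0,0,19,0,0,0],[0,0,19,0,0,0],[0,0,19,0,0,0]]'
```

```text
time_s: 14.75
eef_pos: [512.9, 93.2, 188.8]
ee_rot: [0.0, 0.182, 0.983, 0.0]
force: [0.2, -0.1, -1.1]
grip_width: 0.457
grip_force: 5.8
```

```bash
python3 steer.py '[[0,0,1,0,0,0],[0,0,2,0,0,0],[0,0,2.5,0,0,0],[0,0,2.5,0,0,0],[0,0,2.5,0,0,0]]'
python3 steer.py '[[0,0,0,0,0,0],[0,0,0,0,0,0],[0,0,0,0,0,0],[0,0,0,0,0,0],[0,0,0,0,0,0],[0,0,0,0,0,0],[0,0,0,0,0,0],[0,0,0,0,0,0]]' 0.0 30
```

```text
time_s: 15.25
eef_pos: [512.8, 93.2, 186.2]
ee_rot: [0.0, 0.182, 0.983, -0.0]
force: [0.2, -0.5, -1.2]
grip_width: 0.457
grip_force: 5.8
time_s: 16.05
eef_pos: [512.8, 93.2, 186.2]
ee_rot: [0.0, 0.182, 0.983, 0.0]
force: [-0.4, 0.3, -0.0]
grip_width: 0.364
grip_force: 30.4
```

```bash
python3 steer.py '[[0,0,-2,0,0,0],[0,0,-6,0,0,0],[0,0,-13,0,0,0],[0,0,-22,0,0,0],[0,0,-33,0,0,0],[0,0,-46,0,0,0],[0,0,-56,0,0,0],[0,0,-60,0,0,0]]'
python3 steer.py '[[0,0,-8,0,0,0],[0,0,-25,0,0,0],[0,0,-45,0,0,0],[0,0,-65,0,0,0],[0,0,-88,0,0,0],[0,0,-110,0,0,0],[0,0,-126,0,0,0],[0,0,-132,0,0,0]]'
python3 - <<'E'
from h import *
f=np.array([np.cos(-.366),np.sin(-.366)]); T=np.array([536.4,-306.1])-115*f
print(T,tool([*T,380],1.205))
t=ctrl.capture("top")[:,:,::-1]; s=ctrl.capture("side")[:,:,::-1]
cv2.imwrite("pics/t5full.png",t); cv2.imwrite("pics/s5full.png",s)
for n,im,b in(("top",t,(270,160,90,80)),("side",s,(290,80,80,165))):
    x,y,w,h=b; c=im[y:y+h,x:x+w].astype(int); m=((c[...,2]-c[...,0]>8)&(c.sum(2)>430)).astype(np.uint8)
    k,l,st,ce=cv2.connectedComponentsWithStats(m)
    for i in range(1,k):
        if st[i,4]>8: print(n,st[i,4],ce[i]+[x,y])
Q=ctrl.sense()["eef_pos"]; E=[*(Q[:2]+115*f),Q[2]-163]; print("expect",E,proj("top",E),proj("side",E))
E
```

```text
time_s: 16.85
eef_pos: [513.0, 93.2, 247.7]
ee_rot: [0.001, 0.182, 0.983, 0.0]
force: [0.3, -0.9, -1.8]
grip_width: 0.368
grip_force: 30.4
time_s: 17.65
eef_pos: [512.8, 93.2, 379.7]
ee_rot: [0.001, 0.182, 0.983, 0.0]
force: [0.2, -0.4, -1.7]
grip_width: 0.362
grip_force: 30.4
[ 429.01687034 -264.94342745] (array([ -49.9, -364.5,   -0.4]), np.float64(7.055759614194024e-05), 'tilt z', array([ 0.002, -0.   , -1.   ]))
top 40 [300.6   185.475]
top 375 [279.792 209.048]
top 80 [322.675  209.2375]
top 28 [289.21428571 237.71428571]
side 1062 [353.01035782 103.36629002]
side 26 [336.88461538 167.76923077]
side 64 [336.96875  227.296875]
expect [np.float64(620.1508856892017), np.float64(52.033527447799194), np.float64(215.51734092679663)] [299.46454765 188.19328405] [337.11223201 168.10444994]
```

The tablet is in the tongs: the side blob at (336.9,167.8) matches the expected position, and the other tablet is still in the tray. Now I carry it over the pail.

```bash
python3 steer.py '[[-1,-6,-3,0,0,0],[-3,-20,-6,0,0,0],[-5,-42,-10,0,0,0],[-9,-68,-10,0,0,0],[-13,-96,-10,0,0,0],[-17,-124,-10,0,0,0],[-21,-152,-10,0,0,0],[-25,-180,-10,0,0,0]]'
python3 steer.py '[[-4,-28,0,0,0,0],[-8,-56,0,0,0,0],[-12,-84,0,0,0,0],[-16,-112,0,0,0,0],[-20,-140,0,0,0,0],[-23,-164,0,0,0,0],[-25,-180,0,0,0,0],[-25,-185,0,0,0,0]]'
python3 steer.py '[[0,0,0,0,0,0],[0,0,0,0,0,0],[0,0,0,0,0,0]]'
python3 - <<'E'
from h import *
f=np.array([np.cos(-.366),np.sin(-.366)]); T=np.array([536.4,-306.1])-115*f
print(tool([*T,385],1.205))
t=ctrl.capture("top")[:,:,::-1]; s=ctrl.capture("side")[:,:,::-1]
a=cv2.resize(t[150:270,360:480],None,fx=3.3,fy=3.3); b=cv2.resize(s[190:310,310:430],None,fx=3.3,fy=3.3)
cv2.imwrite("pics/c6.png",np.hstack([a,b])); cv2.imwrite("pics/s6full.png",s); cv2.imwrite("pics/t6full.png",t)
E
```

```text
time_s: 18.55
eef_pos: [470.9, -85.7, 387.8]
ee_rot: [-0.0, 0.182, 0.983, -0.0]
force: [0.2, -0.2, -1.5]
grip_width: 0.366
grip_force: 30.4
time_s: 19.35
eef_pos: [428.2, -267.0, 387.8]
ee_rot: [-0.0, 0.183, 0.983, 0.0]
force: [-1.3, 0.7, -1.3]
grip_width: 0.363
grip_force: 30.4
time_s: 19.65
eef_pos: [429.2, -264.7, 388.3]
ee_rot: [-0.0, 0.181, 0.983, 0.0]
force: [0.5, -0.3, -2.2]
grip_width: 0.364
grip_force: 30.4
(array([ 0.1, -0.2,  3.3]), np.float64(0.0011609533552665585), 'tilt z', array([ 0.,  0., -1.]))
```

View pics/c6.png

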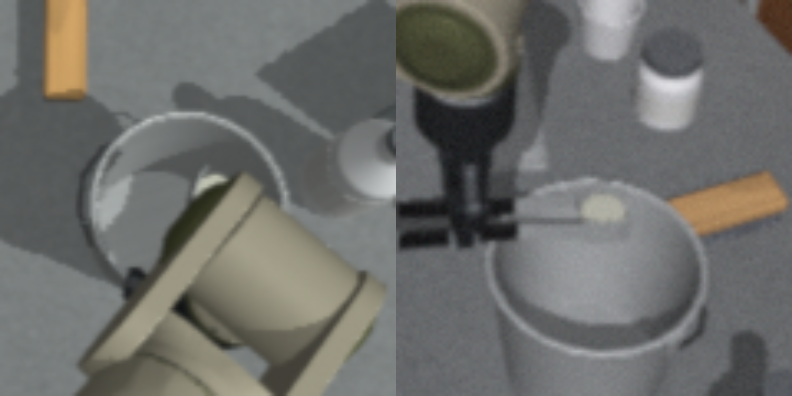

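The tablet is held in the tongs above the pail's mouth, at side crop (604,209), with the rim ellipse at x 487–707, y 180–354. I'll check the centring numerically.

```bash
python3 - <<'E'
from h import *
c=(310+208/3.3,190+209/3.3); P=ctrl.sense()["eef_pos"]; f=np.array([np.cos(-.366),np.sin(-.366)])
E=[*(P[:2]+115*f),P[2]-163]; print("expected tablet",E,"proj",proj("side",E),"seen",c,plane("side",*c,P[2]-163))
th=np.linspace(0,2*np.pi,60); r=np.array([proj("side",[536.4+90*np.cos(a),-306.1+90*np.sin(a),150]) for a in th])
print("pred rim bbox",((r.min(0)-[310,190])*3.3+[396,0]),((r.max(0)-[310,190])*3.3+[396,0]))
E
```

```text
expected tablet [np.float64(536.5536558949825), np.float64(-306.05545341743795), np.float64(225.26782701035944)] proj [372.58641198 252.2462124 ] seen (373.030303030303, 253.33333333333334) [ 535.68124334 -309.78347898  225.26782701]
pred rim bbox [487.46913366 181.63555178] [702.54276099 353.35810005]
```

Tablet within about 4 mm of the mouth's centre and roughly 60 mm above the rim, so I'm handing in.

```bash
python3 steer.py '[[0,0,0,0,0,0],[0,0,0,0,0,0],[0,0,0,0,0,0]]'; python3 -c "
from rig import ctrl
print(ctrl.finish_job())"
```

```text
time_s: 20.05
eef_pos: [429.0, -265.4, 388.2]
ee_rot: [-0.0, 0.182, 0.983, 0.0]
force: [0.3, -0.2, -0.8]
grip_width: 0.364
grip_force: 30.4
the job is handed in; nothing more can be done
None
```

I handed the job in at about 20 s: the cover is flat beside the tray, tablet A is held in the tongs within about 4 mm of the pail mouth's centre and roughly 60 mm above the rim, and tablet B was left in the tray; no verdict was shown.

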